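# Spacer on the shaft, cover held over the bolt holes

### The arm

A 6-joint arm with a two-finger parallel gripper is mounted at the origin on the work surface. World frame = base frame: x ahead of the robot, y to its left, z up, the work surface at z = 0. Lengths are in m, angles in degrees, forces in N, time in s.
With the tool pointing down it reaches from about 0.375 to 0.9 m from the base axis. Payload 3.1 kg.
Tool frame: the origin (TCP) lies midway between the tips of the shut fingers; the grasp point (between the pads) lies 19 mm behind it; z points along the fingers, y is the direction in which the jaws open and shut (so a half turn about z gives the same grasp; the last joint's range is limited). The gripper opens to 87 mm and grips with 3 to 60 N. Pads are 19 mm wide; open, the fingers measure 117 mm over their backs; the gripper's body (75 mm by 190 mm) begins 51 mm behind the grasp point.
Start: joints at [-74.284, 30.224, 82.088, -0, 67.689, -10.227], TCP at [0.273, -0.562, 0.223] pointing down, gripper open.
Joint ranges: [-176.69, 176.69], [-43.24, 126.21], [12.49, 139.97], [-82, 262], [0, 151.66], [-163.58, 163.58]. Speed limits (degrees/s): [159.86, 159.86, 180, 180, 180, 180].

### API

Orientations are given as a 3x3 rotation matrix whose columns are the frame's x, y, z axes.
In Python, from rig import bot gives the robot as it stands.
- The arm moves only by the tool carry_out, never from a script. Its arguments are lists of equal length, an entry for each row: "grip": the gripper's target within -1 to 1 (fully open at 1, half-way at 0, shut at -1); "slide": the shift along the tool's x, y, z in mm, a list of three; "twist": the turn, a rotation vector about the tool's x, y, z in rad, a list of three. In form: {"grip": [grip, ...], "slide": [[dx, dy, dz], ...], "twist": [[wx, wy, wz], ...]}. A call has 1 to 12 rows; each row shifts and turns the pose as measured when the row begins, along the tool's axes as they then stand; what a row does not reach is not made up. A row lasts 1/10 s, in which the tool goes at most 50 mm and 8.59 degrees, less where a joint would pass 70% of its speed; a pose out of reach is approached as far as the arm can. A call is refused whole if a number of a shift passes 50 or a number of a turn 0.15, either way. A call with a gripper value outside its range is refused whole. The fingers move at their own pace and stop on an object; the grip force is fixed at half the most. Time passes only in rows, so rows that do not move let the fingers close. It gives the time, the measured TCP pose, the force and the opening at its end, in the units of the state.
- bot.read_state(): the state, without advancing time (a new reading comes with each control period).
- bot.capture(name): name is "side" or "top" or "wrist"; returns a dict with "color" (420x560x3 uint8, red, green, blue), "depth" (420x560 float32, m along the optical axis (not along the pixel's ray), 0 where there is no reading), "fx", "fy", "cx", "cy" (pixels), "position" and "rotation" of the camera in the world; the wrist camera has in their place "T_tool_cam" (4x4, takes a point from camera to tool coordinates, whose origin is the TCP and whose axes are the flange's). Camera axes: x right, y up, looking along -z (the intrinsics and any distortion apply to the point x, -y, -z); pixel columns grow to the right and rows downward; lengths in m; the calibration is good to about 2 mm. The wrist camera is an equidistant fisheye: a pixel r from the principal point sees the ray r / f radians off the axis. A picture is of the moment at which its call begins: read the wrist's pose just before it.
- bot.hand_in(): hands the job in, once; it reports no verdict.
The state is a dict: "time_s": time; "joint_positions": joint angles; "qvel": joint speeds; "tau": joint torques, N m; "position": TCP position; "tcp_rot": TCP orientation; "force": force on the tool from outside, world axes, zero at the start; "moment": the same for the moment, N m; "opening": opening from 0.0 (shut) to 1.0 (fully open).
Only numpy, scipy, OpenCV 4.12 (cv2) and the standard library are available. Lean on these libraries where they do the work, as an engineer would, in place of code of your own. Each camera call takes 0.05 s, during which the arm holds its last target.

### The job

Slide the steel spacer ring over the gearbox housing's upright shaft, right down onto the base plate, and let go of it, leaving the other things on the bench alone. Then pick up the cover plate by its handle and finish while still holding it, level and steady, about 15 mm above the four pillars and touching none of them, with its four holes lined up so that, seen from straight above, each threaded hole lies entirely within a hole of the plate, ready for a workmate to start the bolts.

Things in the scene. Friction and masses are not known exactly. Their poses are not given: they have to be found in the camera images.
- housing: The gearbox housing, bolted to the bench and immovable: a grey base plate 160 x 130 x 20 mm (x, y, z) with four upright aluminium pillars (24 mm in diameter, 48 mm tall, tops 68 mm above the bench) and, in its middle, an upright steel shaft. Origin: centre of the underside, on the bench; x along its long side, z up.
- shaft_seat (a point): The foot of the shaft: centre of the base plate's upper face (20 mm above the bench), on which the spacer comes to sit. The pillar axes stand 62 mm along x and 48 mm along y from the shaft axis.
- shaft_top (a point): The top of the shaft, 42 mm above the base plate's upper face. The shaft is 18 mm in diameter; its last 8 mm taper to 10 mm.
- spacer: The spacer: a loose plain steel ring, 42 mm outside diameter, 22 mm bore, 32 mm tall, about 0.25 kg, standing on its flat end on the bench. Origin: centre of the lower end; z is its axis, up.
- cover: The cover plate: a loose aluminium plate 156 x 128 x 5 mm (x, y, z), about 0.4 kg, lying flat on the bench, with a 20 mm hole in each corner (hole centres 62 mm along x and 48 mm along y from the middle) and a bar handle on top. Origin: centre of the underside; z up. A half turn about z makes no difference to the fit.
- handle (a point): Centre of the cover's handle bar, straight above the plate's middle, 38 mm above its underside. The bar runs along the plate's x: 70 mm long, 12 mm wide (y), 14 mm high (31 to 45 mm above the underside), on two 12 mm square posts 29 mm either side of the middle.
- thread0 (a point): The 10 mm threaded hole (a black spot) in the middle of the top of the housing's +x +y pillar, 68 mm above the bench.
- thread1 (a point): The 10 mm threaded hole (a black spot) in the middle of the top of the housing's -x +y pillar, 68 mm above the bench.
- thread2 (a point): The 10 mm threaded hole (a black spot) in the middle of the top of the housing's -x -y pillar, 68 mm above the bench.
- thread3 (a point): The 10 mm threaded hole (a black spot) in the middle of the top of the housing's +x -y pillar, 68 mm above the bench.
- hole0 (a point): Centre of the cover plate's +x +y hole (20 mm), at the underside.
- hole1 (a point): Centre of the cover plate's -x +y hole (20 mm), at the underside.
- hole2 (a point): Centre of the cover plate's -x -y hole (20 mm), at the underside.
- hole3 (a point): Centre of the cover plate's +x -y hole (20 mm), at the underside.
- wrench: Bystander: a steel open-ended wrench lying flat. To be left alone. Origin: on its underside.
- spray: Bystander: a steel spray can, 60 mm wide and 150 mm tall, standing. To be left alone.
- socket: Bystander: a dark steel socket, 32 mm wide and 50 mm tall, standing. To be left alone.
- jar: Bystander: a clear jar with a steel lid, 70 mm wide and 80 mm tall, standing. To be left alone.
Mind the look-alikes: they are no part of the job. There is more than one size of the cover; the job needs the middle-sized.

How it is judged (in metres and radians):
On the way:
1. the spacer sits on the shaft, down on the base plate, and is released (horizontal distance between spacer and shaft_seat below 0.004 m and z of spacer in the frame of housing between 0.017 and 0.0235 m and angle between spacer's own z axis and vertical below 0.06 rad and contact force between spacer and the fingers below 0.1 N), for 0.2 s.
At the end, for the whole second after the job is handed in: Spacer released, upright, around the shaft within 3.5 mm of fully down. Cover held still by the fingers, level within 0.08 rad, underside 5 to 30 mm above the pillar tops, each hole within 5 mm horizontally of a threaded hole (either half-turn way round), touching neither housing nor spacer (all of step 1 and ((horizontal distance between hole0 and thread0 below 0.005 m and horizontal distance between hole1 and thread1 below 0.005 m and horizontal distance between hole2 and thread2 below 0.005 m and horizontal distance between hole3 and thread3 below 0.005 m) or (horizontal distance between hole0 and thread2 below 0.005 m and horizontal distance between hole1 and thread3 below 0.005 m and horizontal distance between hole2 and thread0 below 0.005 m and horizontal distance between hole3 and thread1 below 0.005 m)) and z of cover in the frame of housing between 0.073 and 0.098 m and angle between cover's own z axis and vertical below 0.08 rad and contact force between cover and the fingers above 1 N and contact force between cover and housing below 0.1 N and contact force between cover and spacer below 0.1 N and linear speed of cover below 0.02 m/s and angular speed of cover below 0.15 rad/s); the arm keeps its last pose, push and grip.
It fails at once if the wrench is disturbed (moved more than 30 mm) (distance of wrench from where it was at the start of the episode above 0.03 m).
It fails at once if the spray is disturbed (moved more than 30 mm) (distance of spray from where it was at the start of the episode above 0.03 m).
It fails at once if the socket is disturbed (moved more than 30 mm) (distance of socket from where it was at the start of the episode above 0.03 m).
It fails at once if the jar is disturbed (moved more than 30 mm) (distance of jar from where it was at the start of the episode above 0.03 m).
It also fails if it takes over 54 s, if anything falls off the work surface, if the arm or the gripper's body presses on something with over 40 N, if the wrist force passes 120 N, or if a joint passes its speed limit or range.

## Working session

There is one attempt and no reset: what is moved stays moved. The work goes in short steps, Python scripts to look and compute and a tool call to move; the robot and the scene stay as the last step left them, time stands still between calls to the robot, and variables do not carry over. Pictures are saved under pics/ and viewed, and the job is handed in when it is done.

Besides the shell and the picture viewer there is one more tool, called after ">>>" by a JSON object that holds its "method" and its "body", one argument or row to a line. carry_out: Moves the arm, as the interface text tells. Its arguments: {"type":"object","properties":{"grip":{"type":"array"},"slide":{"type":"array"},"twist":{"type":"array"}},"required":["grip","slide","twist"]}

```bash
ls; mkdir -p pics
cat > h.py <<'E'
import numpy as np,cv2
from rig import bot
def cap(n,f):
    c=bot.capture(n); cv2.imwrite('pics/'+f,c['color'][:,:,::-1]); np.save('pics/'+f[:-4],c,allow_pickle=True); return c
def load(f): return np.load('pics/'+f+'.npy',allow_pickle=True).item()
def world(c):
    h,w=c['depth'].shape; u,v=np.meshgrid(np.arange(w),np.arange(h)); d=c['depth']
    P=np.stack([(u-c['cx'])/c['fx']*d,-(v-c['cy'])/c['fy']*d,-d],-1)
    return P@np.array(c['rotation']).T+np.array(c['position'])
E
python3 - <<'E'
from h import *
s=bot.read_state(); print(s)
for n in('side','top','wrist'):
    c=cap(n,n+'0.png'); print({k:v for k,v in c.items() if k not in('color','depth')})
E
```

```text
pics
{'time_s': 0.0, 'joint_positions': array([-7.42824588e+01,  3.02792981e+01,  8.21555408e+01,  4.84822919e-05,
        6.76861442e+01, -1.02272566e+01]), 'qvel': array([-0.04972363,  0.0747826 , -0.03794456,  0.0250167 ,  0.02781427,
        0.04388439]), 'tau': array([-1.83269374e-03, -4.40053010e+01, -1.76592582e+01,  6.31045480e-02,
        5.83075185e-02, -1.68101919e-04]), 'position': array([ 0.27327246, -0.56130295,  0.22157273]), 'tcp_rot': array([[ 8.99216230e-01,  4.37504108e-01, -5.71255825e-04],
       [ 4.37504320e-01, -8.99214011e-01,  2.03281122e-03],
       [ 3.75682019e-04, -2.07786374e-03, -9.99997771e-01]]), 'force': array([-0.42555745, -0.40583263, -0.14259397]), 'moment': array([-0.05285896, -0.00220415, -0.02617433]), 'opening': 1.004420580790197}
{'fx': 478.02230654531746, 'fy': 478.02230654531746, 'cx': 278.0820305941893, 'cy': 207.20468756686168, 'position': array([0.13060916, 0.87427707, 0.93401284]), 'rotation': array([[-0.92065282,  0.24956077, -0.30019629],
       [-0.39032925, -0.60115276,  0.69732233],
       [-0.00643953,  0.75916716,  0.65086385]])}
{'fx': 523.8959778094422, 'fy': 523.8959778094422, 'cx': 280.22702141128394, 'cy': 207.05371331600955, 'position': array([ 0.33983182, -0.04015306,  1.57486912]), 'rotation': array([[ 0.02773937,  0.99371693, -0.10843058],
       [-0.99953624,  0.02621021, -0.01550276],
       [-0.01256337,  0.10881033,  0.99398314]])}
{'fx': 325.19226210127806, 'fy': 325.19226210127806, 'cx': 277.2256801301157, 'cy': 208.9173228649181, 'T_tool_cam': array([[-3.25359289e-04,  9.67430417e-01,  2.53136886e-01,
         6.89504462e-02],
       [ 9.99999936e-01,  2.76728978e-04,  2.27715678e-04,
        -6.01912558e-04],
       [ 1.50248762e-04,  2.53136943e-01, -9.67430445e-01,
        -1.63729052e-01],
       [ 0.00000000e+00,  0.00000000e+00,  0.00000000e+00,
         1.00000000e+00]])}
```

View pics/top0.png

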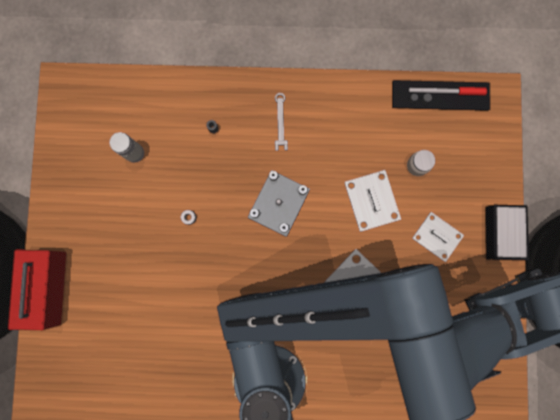

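View pics/side0.png

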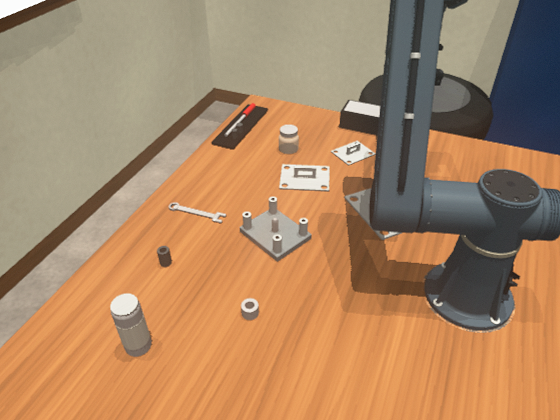

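View pics/wrist0.png

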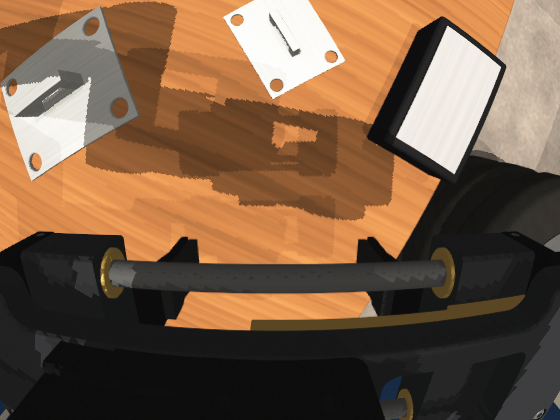

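The top view shows the following:
- **Housing:** (279,203).
- **Ring:** (188,217).
- **Plates:** three of them, at (373,200), (438,237) and one partly hidden at (355,265).
- **Bystanders:** wrench (281,120), socket (212,127), spray can (122,143), jar (422,162).

Next I'll measure the sizes.

Run:
```python
from h import *
c=load('top0'); W=world(c)
for n,(u,v) in dict(bench=(330,150),ring=(188,217),ringedge=(194,217),plateA=(355,190),plateB=(450,235),plateC=(357,275),p1=(274,175),p2=(303,190),p3=(284,228),p4=(255,212),base=(265,195),shaft=(279,203),jar=(422,158),spray=(121,142),wr=(281,120),so=(212,125)).items():
    print(n,W[v,u].round(4))
img=cv2.imread('pics/top0.png')
cv2.imwrite('pics/cropA.png',cv2.resize(img[140:300,320:500],None,fx=4,fy=4,interpolation=cv2.INTER_CUBIC))
cv2.imwrite('pics/cropH.png',cv2.resize(img[160:245,170:320],None,fx=5,fy=5,interpolation=cv2.INTER_CUBIC))
```

```text
bench [ 0.6912 -0.1629 -0.0009]
ring [ 0.4742  0.2628 -0.0017]
ringedge [0.4725 0.2401 0.0229]
plateA [ 0.5697 -0.2407 -0.0007]
plateB [ 0.4408 -0.5257  0.0016]
plateC [ 0.3143 -0.2494  0.002 ]
p1 [0.5973 0.004  0.0701]
p2 [ 0.5563 -0.0815  0.0637]
p3 [ 0.4435 -0.0292  0.0727]
p4 [0.4883 0.0561 0.0642]
base [0.5449 0.0308 0.017 ]
shaft [ 0.5159 -0.0128  0.0685]
jar [ 0.6573 -0.4238  0.0752]
spray [0.6656 0.4302 0.1506]
wr [ 0.7793 -0.0106  0.0072]
so [0.7562 0.1993 0.0159]
```

View pics/cropA.png

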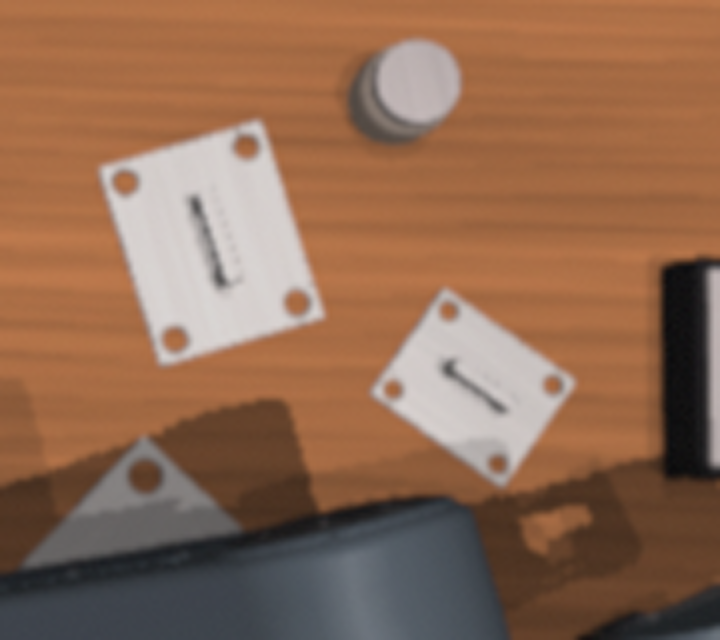

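View pics/cropH.png

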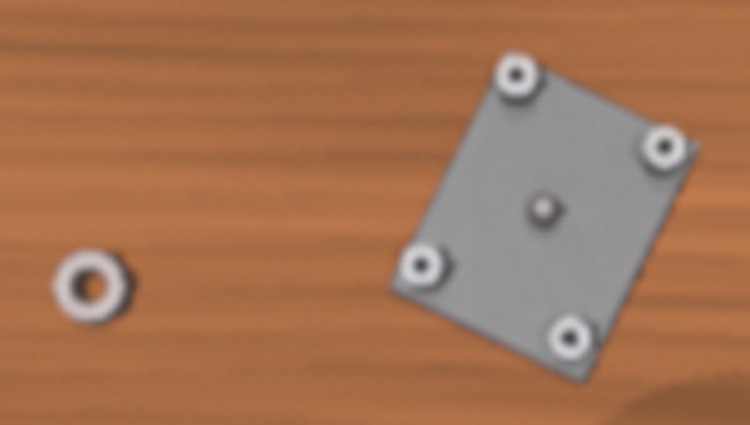

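The crops show three candidates: plate A at (373,200), plate B at (438,237) and plate C at (355,265), which is partly hidden. The hole spacing will show which is the middle size.

```bash
cat >> h.py <<'E'
def plane(c,u,v,z):
    r=np.array([(u-c['cx'])/c['fx'],-(v-c['cy'])/c['fy'],-1]); r=np.array(c['rotation'])@r
    p=np.array(c['position']); return p+r*(z-p[2])/r[2]
E
python3 - <<'E'
from h import *
c=load('top0')
def X(pts,x0,y0,k,z): return np.array([plane(c,x0+(u+.5)/k-.5,y0+(v+.5)/k-.5,z)[:2] for u,v in pts])
for n,p in dict(A=[(125,181),(246,147),(297,303),(175,339)],B=[(449,311),(553,384),(498,463),(393,389)]).items():
    q=X(p,320,140,4,.005); print(n,q.round(4).tolist(),np.linalg.norm(np.roll(q,-1,0)-q,axis=1).round(4),q.mean(0))
q=X([(516,75),(664,147),(569,338),(421,265)],170,160,5,.068)
print('H',q.round(4).tolist(),np.linalg.norm(np.roll(q,-1,0)-q,axis=1).round(4),q.mean(0)); d=q[0]-q[3];print(np.degrees(np.arctan2(d[1],d[0])))
print('shaft',X([(544,208)],170,160,5,.062),'ring',X([(91,287)],170,160,5,.032))
C=X([(146,475)],320,140,4,.005);print('Chole',C)
E
```

```text
A [[0.5841, -0.2273], [0.6125, -0.3184], [0.495, -0.3574], [0.4654, -0.2663]] [0.0954 0.1238 0.0957 0.1249] [ 0.53926633 -0.29234947]
B [[0.492, -0.4709], [0.4393, -0.548], [0.3795, -0.5068], [0.4324, -0.4291]] [0.0933 0.0727 0.094  0.0728] [ 0.43578475 -0.48870801]
H [[0.5987, 0.0076], [0.5586, -0.0795], [0.4461, -0.0274], [0.4861, 0.0593]] [0.096  0.124  0.0955 0.124 ] [ 0.52237433 -0.01000378]
-24.643072929155124
shaft [[ 0.52184891 -0.01076905]] ring [[0.47127846 0.25690056]]
Chole [[ 0.36339073 -0.24584224]]
```

Plate A matches: its hole spacing is 124 x 95.5 mm (124 x 96 needed). Plate B is 94 x 73 mm, so too small, and C is the large one. The housing yaw is -24.6° and its centre is near (0.522,-0.010). The ring is at (0.471,0.257). I'll move towards the ring.

>>> {"method": "carry_out", "body": {
  "grip": [1,1,1,1,1,1,1,1,1,1,1,1],
  "slide": [
    [33,-20.5,0],
    [33,-20.5,0],
    [33,-20.5,0],
    [33,-20.5,0],
    [33,-20.5,0],
    [33,-20.5,0],
    [33,-20.5,0],
    [33,-20.5,0],
    [33,-20.5,0],
    [33,-20.5,0],
    [33,-20.5,0],
    [33,-20.5,0]
  ],
  "twist": [
    [0,0,0],
    [0,0,0],
    [0,0,0],
    [0,0,0],
    [0,0,0],
    [0,0,0],
    [0,0,0],
    [0,0,0],
    [0,0,0],
    [0,0,0],
    [0,0,0],
    [0,0,0]
  ]
}}

```text
time_s: 1.35
position: [0.528, -0.158, 0.2183]
tcp_rot: [[0.904, 0.427, -0.003], [0.427, -0.904, 0.002], [-0.002, -0.003, -1.0]]
force: [0.5, -0.7, 0.2]
opening: 1.002
```

>>> {"method": "carry_out", "body": {
  "grip": [1,1,1,1,1,1,1,1,1,1,1],
  "slide": [
    [12,-38,0],
    [12,-38,0],
    [12,-38,0],
    [12,-38,0],
    [12,-38,0],
    [12,-38,0],
    [12,-38,0],
    [12,-38,0],
    [12,-38,0],
    [12,-38,0],
    [0,0,0]
  ],
  "twist": [
    [0,0,0],
    [0,0,0],
    [0,0,0],
    [0,0,0],
    [0,0,0],
    [0,0,0],
    [0,0,0],
    [0,0,0],
    [0,0,0],
    [0,0,0],
    [0,0,0]
  ]
}}

```text
time_s: 2.45
position: [0.4726, 0.2559, 0.217]
tcp_rot: [[0.902, 0.431, -0.002], [0.431, -0.902, 0.003], [-0.0, -0.003, -1.0]]
force: [-0.0, -0.2, -0.2]
opening: 1.001
```

>>> {"method": "carry_out", "body": {
  "grip": [1,1,1,1,1,1],
  "slide": [
    [0,0,0],
    [0,0,0],
    [0,0,0],
    [0,0,0],
    [0,0,0],
    [0,0,0]
  ],
  "twist": [
    [0,0,-0.14],
    [0,0,-0.14],
    [0,0,-0.14],
    [0,0,-0.14],
    [0,0,-0.14],
    [0,0,0]
  ]
}}

```text
time_s: 3.05
position: [0.471, 0.2539, 0.2153]
tcp_rot: [[0.384, 0.923, -0.005], [0.923, -0.384, -0.001], [-0.003, -0.005, -1.0]]
force: [-0.7, 0.1, -0.1]
opening: 0.997
```

Run:
```python
from h import *
s=bot.read_state();print(s['position'],s['tcp_rot'],s['joint_positions'])
c=cap('wrist','w1.png'); cap('top','t1.png')
```

```text
[0.47102646 0.25386404 0.21530215] [[ 0.38395934  0.92333412 -0.00541627]
 [ 0.92334471 -0.38397039 -0.00113385]
 [-0.00312661 -0.00456573 -0.99998469]] [1.63356472e+01 2.39697414e+01 9.52375537e+01 2.84880180e-02
 6.11087831e+01 3.89014897e+01]
```

View pics/w1.png

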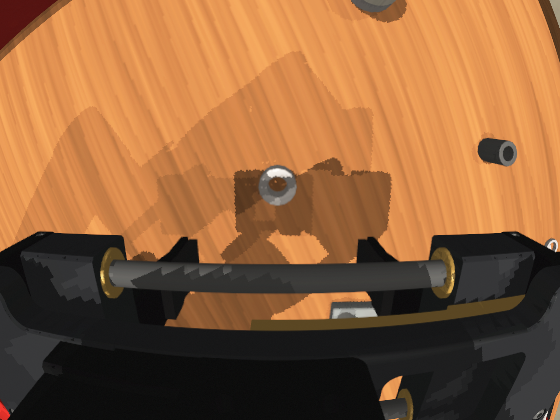

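View pics/t1.png

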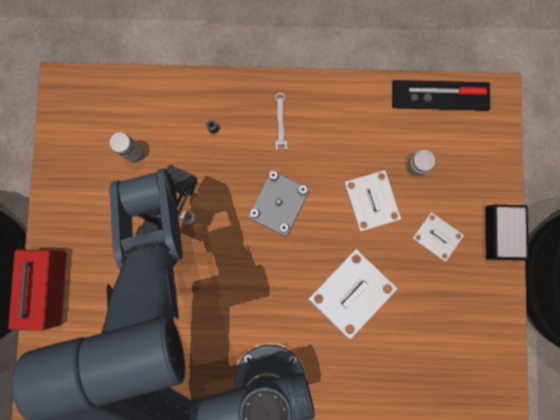

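The wrist view shows the ring at about (277,185), and the top view confirms plate C is the largest. I'll cross-check the ring position from the wrist image.

```bash
cat >> h.py <<'E'
def wray(c,pos,R,u,v,z):
    x,y=(u-c['cx'])/c['fx'],(v-c['cy'])/c['fy']; th=np.hypot(x,y); k=np.sin(th)/th if th else 1
    d=np.array([x*k,-y*k,-np.cos(th)]); T=np.array(c['T_tool_cam'])
    d=R@(T[:3,:3]@d); p=pos+R@T[:3,3]; return p+d*(z-p[2])/d[2]
def wproj(c,pos,R,P):
    T=np.array(c['T_tool_cam']); q=(R.T@(np.asarray(P)-pos)); q=T[:3,:3].T@(q-T[:3,3])
    x,y,zz=q[0],-q[1],-q[2]; r=np.hypot(x,y); th=np.arctan2(r,zz); return c['cx']+c['fx']*th*x/r, c['cy']+c['fy']*th*y/r
E
python3 - <<'E'
from h import *
s=bot.read_state();c=load('w1');R=s['tcp_rot'];p=s['position']
im=cv2.imread('pics/w1.png')
for X,col in(((.4713,.2569),(0,0,255)),):
  for z,r in((.032,.021),(.032,.011),(0,.021)):
    for a in np.linspace(0,6.28,60):
      u,v=wproj(c,p,R,[X[0]+r*np.cos(a),X[1]+r*np.sin(a),z]); cv2.circle(im,(int(round(u*4)),int(round(v*4))),0,(0,0,0),-1) if 0 else None
k=6;x0,y0=230,140
cr=cv2.resize(im[y0:y0+90,x0:x0+95],None,fx=k,fy=k,interpolation=cv2.INTER_CUBIC)
for z,r,col in((.032,.021,(0,0,255)),(.032,.011,(0,255,0)),(0,.021,(255,0,0))):
    for a in np.linspace(0,6.28,80):
      u,v=wproj(c,p,R,[.4713+r*np.cos(a),.2569+r*np.sin(a),z]); cv2.circle(cr,(int((u-x0+.5)*k),int((v-y0+.5)*k)),1,col,-1)
cv2.imwrite('pics/wr1.png',cr)
E
```

```text
(no output)
```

View pics/wr1.png

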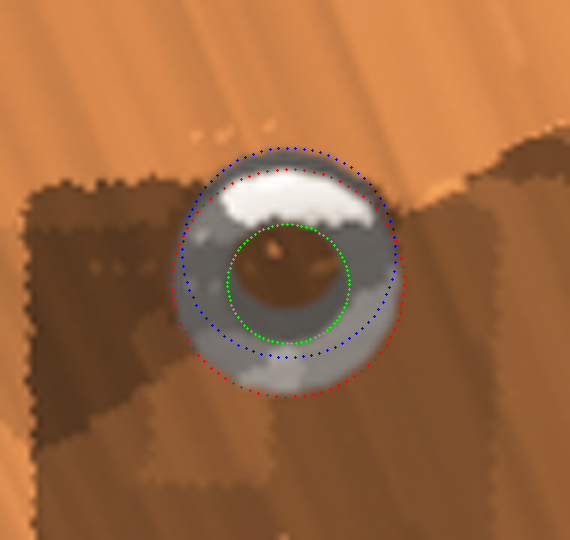

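The two cameras agree to within about 0.5 mm. I'll descend.

>>> {"method": "carry_out", "body": {
  "grip": [1,1,1,1,1,1],
  "slide": [
    [3.5,0,30],
    [0,0,35],
    [0,0,35],
    [0,0,35],
    [0,0,20],
    [0,0,0]
  ],
  "twist": [
    [0,0,0],
    [0,0,0],
    [0,0,0],
    [0,0,0],
    [0,0,0],
    [0,0,0]
  ]
}}

```text
time_s: 3.75
position: [0.4769, 0.2566, 0.0577]
tcp_rot: [[0.403, 0.915, 0.004], [0.915, -0.403, 0.001], [0.003, 0.003, -1.0]]
force: [-0.8, 0.6, 0.2]
opening: 1.001
```

```bash
cat >> h.py <<'E'
def to(x,y,z,yaw=None):
    s=bot.read_state();R=s['tcp_rot'];d=R.T@(np.array([x,y,z])-s['position'])*1000
    print('pos',s['position'].round(4),'t',s['time_s'],'open',s['opening'],'F',s['force'].round(1),'yaw',np.degrees(np.arctan2(R[1,0],R[0,0])).round(2),'zax',R[:,2].round(4))
    out=[d.round(1)]
    if yaw is not None:
        from scipy.spatial.transform import Rotation as Ro
        a=np.radians(yaw);T=np.array([[np.cos(a),np.sin(a),0],[np.sin(a),-np.cos(a),0],[0,0,-1]])
        out.append(Ro.from_matrix(R.T@T).as_rotvec().round(4))
    print('slide',out)
E
python3 - <<'E'
from h import *
to(.4713,.2569,.024,65.4)
E
```

```text
pos [0.4769 0.2566 0.0577] t 3.75 open 1.0014486856279226 F [-0.8  0.6  0.2] yaw 66.22 zax [ 0.004   0.0013 -1.    ]
slide [array([-2.1, -5.3, 33.7]), array([ 0.0031, -0.0028,  0.0143])]
```

>>> {"method": "carry_out", "body": {
  "grip": [1,1,1],
  "slide": [
    [-2,-5,8],
    [0,0,18],
    [0,0,0]
  ],
  "twist": [
    [0.003,-0.003,0.014],
    [0,0,0],
    [0,0,0]
  ]
}}

```text
time_s: 4.05
position: [0.4727, 0.257, 0.0328]
tcp_rot: [[0.421, 0.907, 0.003], [0.907, -0.421, 0.001], [0.002, 0.002, -1.0]]
force: [-0.7, -0.3, -0.4]
opening: 1.001
```

Run:
```python
from h import *
to(.4713,.2569,.024,65.4)
```

```text
pos [0.4727 0.257  0.0328] t 4.05 open 1.000523214132393 F [-0.7 -0.3 -0.4] yaw 65.08 zax [ 3.e-03  6.e-04 -1.e+00]
slide [array([-0.7, -1.3,  8.8]), array([ 0.0025, -0.0018, -0.0056])]
```

>>> {"method": "carry_out", "body": {
  "grip": [1,1,-1,-1,-1,-1,-1,-1],
  "slide": [
    [-0.7,-1.3,8],
    [0,0,0],
    [0,0,0],
    [0,0,0],
    [0,0,0],
    [0,0,0],
    [0,0,0],
    [0,0,0]
  ],
  "twist": [
    [0.0025,-0.002,-0.006],
    [0,0,0],
    [0,0,0],
    [0,0,0],
    [0,0,0],
    [0,0,0],
    [0,0,0],
    [0,0,0]
  ]
}}

```text
time_s: 4.85
position: [0.4739, 0.258, 0.0288]
tcp_rot: [[0.417, 0.909, 0.008], [0.909, -0.417, 0.002], [0.005, 0.006, -1.0]]
force: [1.2, -0.3, -0.8]
opening: 0.542
```

Run:
```python
from h import *
to(.4713,.2569,.024,65.4)
```

```text
pos [0.4739 0.258  0.0288] t 4.85 open 0.5421934631687041 F [ 1.2 -0.3 -0.8] yaw 65.36 zax [ 0.0075  0.0021 -1.    ]
slide [array([-2.1, -1.9,  4.8]), array([ 0.006 , -0.0051, -0.0007])]
```

I set the TCP height too high: the grasp point sits 19 mm behind the tips, so the TCP should be near z = 0.006 for the ring. I'll open again and go lower.

>>> {"method": "carry_out", "body": {
  "grip": [1,1,1,1],
  "slide": [
    [-2,-2,0],
    [0,0,10],
    [0,0,10],
    [0,0,0]
  ],
  "twist": [
    [0.006,-0.005,0],
    [0,0,0],
    [0,0,0],
    [0,0,0]
  ]
}}

```text
time_s: 5.25
position: [0.4709, 0.2569, 0.0072]
tcp_rot: [[0.417, 0.909, -0.001], [0.909, -0.417, -0.0], [-0.0, -0.001, -1.0]]
force: [1.2, 0.1, 0.4]
opening: 0.817
```

Run:
```python
from h import *
to(.4713,.2569,.006,65.4)
```

```text
pos [0.4709 0.2569 0.0072] t 5.25 open 0.8174601420466637 F [1.2 0.1 0.4] yaw 65.35 zax [-6.e-04 -1.e-04 -1.e+00]
slide [array([0.2, 0.3, 1.2]), array([-0.0005,  0.0004, -0.0008])]
```

>>> {"method": "carry_out", "body": {
  "grip": [-1,-1,-1,-1,-1,-1,-1,-1],
  "slide": [
    [0,0,0.5],
    [0,0,0.4],
    [0,0,0.4],
    [0,0,0.4],
    [0,0,0],
    [0,0,0],
    [0,0,0],
    [0,0,0]
  ],
  "twist": [
    [0,0,0],
    [0,0,0],
    [0,0,0],
    [0,0,0],
    [0,0,0],
    [0,0,0],
    [0,0,0],
    [0,0,0]
  ]
}}

```text
time_s: 6.05
position: [0.4708, 0.2568, 0.0045]
tcp_rot: [[0.417, 0.909, -0.001], [0.909, -0.417, -0.0], [-0.001, -0.001, -1.0]]
force: [0.1, 0.1, -1.4]
opening: 0.477
```

Run:
```python
from h import *
to(.4713,.2569,.1,65.4)
```

```text
pos [0.4708 0.2568 0.0045] t 6.05 open 0.4768761059434228 F [ 0.1  0.1 -1.4] yaw 65.35 zax [-1.5e-03 -4.0e-04 -1.0e+00]
slide [array([  0.2,   0.3, -95.5]), array([-0.0012,  0.0009, -0.0009])]
```

The ring is gripped: the opening is 41.5 mm. I'll lift it and carry it to just above the shaft.

>>> {"method": "carry_out", "body": {
  "grip": [-1,-1,-1,-1,-1],
  "slide": [
    [0,0,-15],
    [0,0,-30],
    [0,0,-40],
    [0,0,-40],
    [0,0,0]
  ],
  "twist": [
    [0,0,0],
    [0,0,0],
    [0,0,0],
    [0,0,0],
    [0,0,0]
  ]
}}

```text
time_s: 6.55
position: [0.4684, 0.256, 0.1304]
tcp_rot: [[0.417, 0.909, -0.011], [0.909, -0.417, -0.003], [-0.007, -0.009, -1.0]]
force: [1.5, -0.1, -2.7]
opening: 0.476
```

Run:
```python
from h import *
to(.522,-.0103,.14,65.4)
```

```text
pos [0.4684 0.256  0.1304] t 6.55 open 0.4762149533899427 F [ 1.5 -0.1 -2.7] yaw 65.34 zax [-0.0108 -0.003  -0.9999]
slide [array([-219.7,  159.8,   -9.4]), array([-0.0086,  0.0072, -0.0012])]
```

>>> {"method": "carry_out", "body": {
  "grip": [-1,-1,-1,-1,-1,-1,-1,-1,-1,-1],
  "slide": [
    [-15,11,-10],
    [-27,20,0],
    [-30,22,0],
    [-30,22,0],
    [-30,22,0],
    [-30,22,0],
    [-27,19,0],
    [-15,11,0],
    [-6,4,0],
    [0,0,0]
  ],
  "twist": [
    [-0.0086,0.0072,0],
    [0,0,0],
    [0,0,0],
    [0,0,0],
    [0,0,0],
    [0,0,0],
    [0,0,0],
    [0,0,0],
    [0,0,0],
    [0,0,0]
  ]
}}

```text
time_s: 7.55
position: [0.5136, -0.0065, 0.1308]
tcp_rot: [[0.414, 0.91, -0.017], [0.91, -0.414, 0.003], [-0.005, -0.016, -1.0]]
force: [-0.4, 0.5, -1.8]
opening: 0.472
```

Run:
```python
from h import *
to(.522,-.0103,.12,65.4)
c=cap('wrist','w2.png');cap('side','s2.png');cap('top','t2.png')
```

```text
pos [ 0.5136 -0.0065  0.1308] t 7.55 open 0.47206695769415513 F [-0.4  0.5 -1.8] yaw 65.52 zax [-0.0166  0.0026 -0.9999]
slide [array([ 0.1,  9.4, 10.6]), array([-0.0161,  0.0046,  0.0021])]
```

View pics/w2.png

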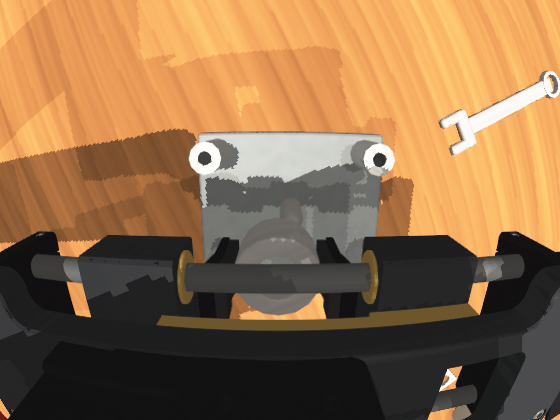

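View pics/s2.png

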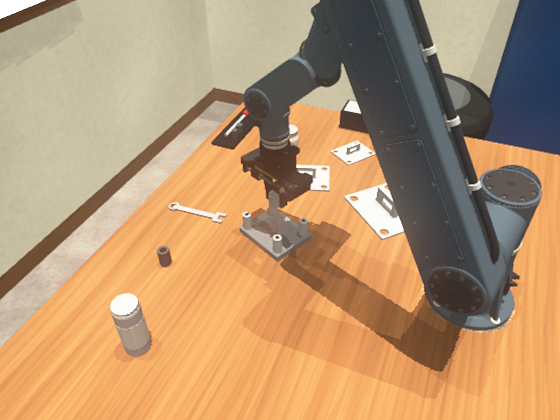

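Run:
```python
from h import *
s=bot.read_state();c=load('w2');R=s['tcp_rot'];p=s['position']
for uv in((204,158),(379,160)): print(wray(c,p,R,*uv,.068))
for P in((.5987,.0076,.068),(.4861,.0593,.068)): print(wproj(c,p,R,P))
im=cv2.imread('pics/w2.png');k=5;x0,y0=200,180
cr=cv2.resize(im[y0:330,x0:360],None,fx=k,fy=k,interpolation=cv2.INTER_CUBIC)
# ring in hand: tool frame, top at tcp z offset; axis tool z
for z,r,col in((-.0275,.021,(0,0,255)),(-.0275,.011,(0,255,0)),(.0045,.021,(255,0,0))):
    for a in np.linspace(0,6.28,100):
      u,v=wproj(c,p,R,p+R@np.array([r*np.cos(a),r*np.sin(a),z])); cv2.circle(cr,(int((u-x0+.5)*k),int((v-y0+.5)*k)),1,col,-1)
cv2.imwrite('pics/wr2.png',cr)
```

```text
[0.4837812  0.06016046 0.068     ]
[0.59762941 0.00793684 0.068     ]
(np.float64(380.4675873194699), np.float64(159.8656109725178))
(np.float64(207.33533614411743), np.float64(157.68807365506348))
```

View pics/wr2.png

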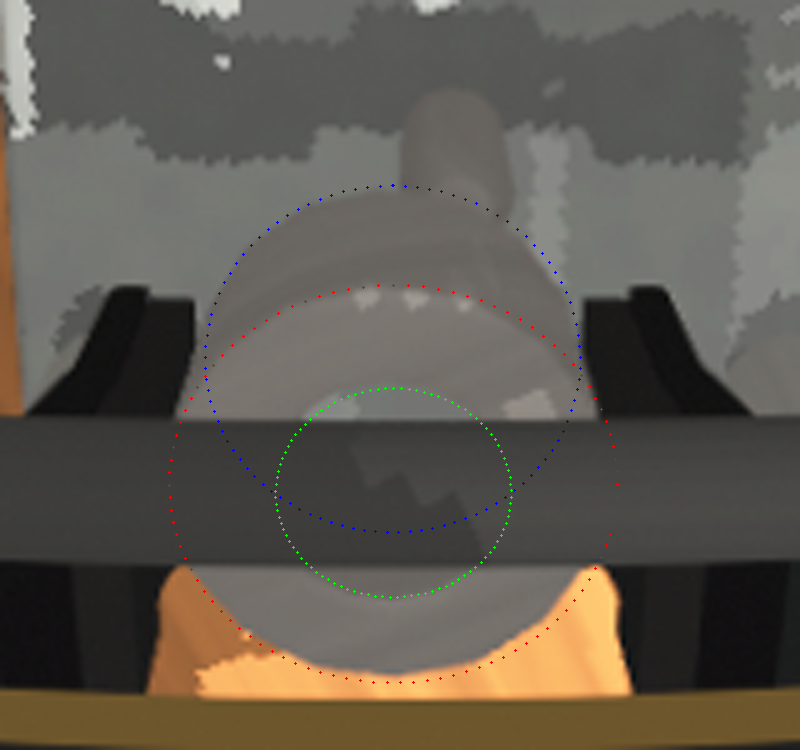

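The two cameras agree on the pillars to about 1.7 mm, and the ring is centred in the jaws. I'll use shaft (0.5213,-0.0100), within the taper's 6 mm capture range. First I'll level the tool, then centre it.

>>> {"method": "carry_out", "body": {
  "grip": [-1,-1,-1,-1],
  "slide": [
    [0,8,15],
    [0,0,8],
    [0,0,0],
    [0,0,0]
  ],
  "twist": [
    [-0.016,0.0046,0],
    [0,0,0],
    [0,0,0],
    [0,0,0]
  ]
}}

```text
time_s: 8.1
position: [0.519, -0.0034, 0.1077]
tcp_rot: [[0.406, 0.914, -0.001], [0.914, -0.406, 0.002], [0.001, -0.002, -1.0]]
force: [-0.3, -0.9, -2.9]
opening: 0.472
```

Run:
```python
from h import *
to(.5213,-.0100,.08,65.4)
```

```text
pos [ 0.519  -0.0034  0.1077] t 8.1 open 0.4715650367045637 F [-0.3 -0.9 -2.9] yaw 66.02 zax [-0.0014  0.0016 -1.    ]
slide [array([-5.2,  4.8, 27.7]), array([-0.0019, -0.0009,  0.0108])]
```

>>> {"method": "carry_out", "body": {
  "grip": [-1,-1,-1,-1],
  "slide": [
    [-5.2,4.8,10],
    [0,0,12],
    [0,0,4],
    [0,0,0]
  ],
  "twist": [
    [-0.002,-0.001,0.011],
    [0,0,0],
    [0,0,0],
    [0,0,0]
  ]
}}

```text
time_s: 8.5
position: [0.5218, -0.01, 0.0803]
tcp_rot: [[0.416, 0.909, 0.001], [0.909, -0.416, -0.001], [0.0, 0.001, -1.0]]
force: [0.8, -1.1, -2.8]
opening: 0.476
```

Run:
```python
from h import *
to(.5213,-.0100,.069,65.4)
c=cap('wrist','w3.png');cap('side','s3.png')
s=bot.read_state();R=s['tcp_rot'];p=s['position']
for P in((.5987,.0076,.068),(.4861,.0593,.068)): print(wproj(c,p,R,P))
im=cv2.imread('pics/w3.png');
a=cv2.resize(im[120:330,160:420],None,fx=3,fy=3,interpolation=cv2.INTER_CUBIC)
cv2.imwrite('pics/w3c.png',a[:600])
im=cv2.imread('pics/s3.png');cv2.imwrite('pics/s3c.png',cv2.resize(im[160:270,220:340],None,fx=5,fy=5,interpolation=cv2.INTER_CUBIC))
```

```text
pos [ 0.5218 -0.01    0.0803] t 8.5 open 0.47571949498734334 F [ 0.8 -1.1 -2.8] yaw 65.4 zax [ 1.2e-03 -5.0e-04 -1.0e+00]
slide [array([-0.2, -0.4, 11.3]), array([ 0.0013, -0.    , -0.    ])]
(np.float64(388.116817442834), np.float64(166.60508458892488))
(np.float64(169.45909782770218), np.float64(166.3492320111996))
```

View pics/w3c.png

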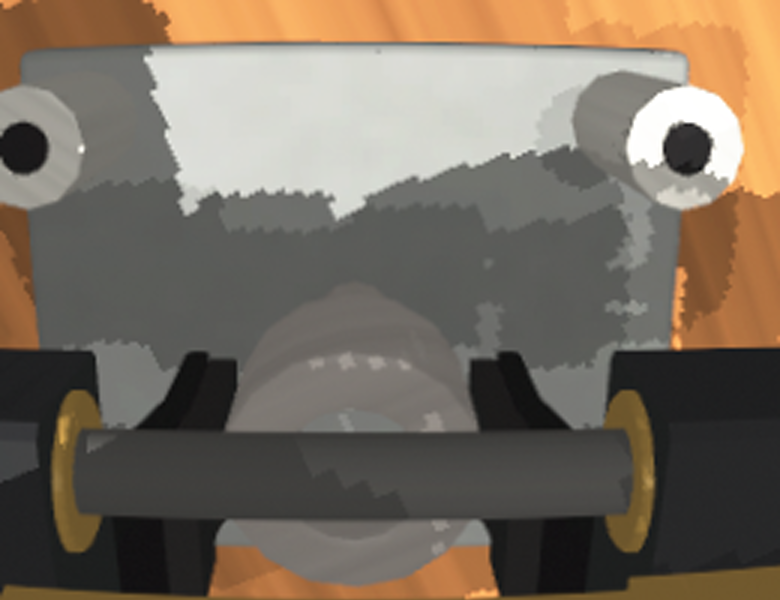

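View pics/s3c.png

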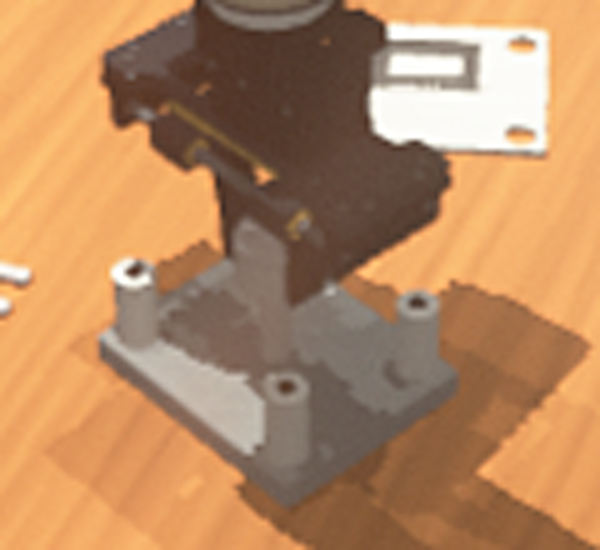

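Pillar spots in the wrist view sit at (168,169) and (389,169), within 3 px of the prediction (about 1.5 mm), which is inside the capture range. I'll go down in small steps and watch the force.

>>> {"method": "carry_out", "body": {
  "grip": [-1,-1,-1,-1],
  "slide": [
    [-0.5,-0.4,6],
    [0,0,6],
    [0,0,6],
    [0,0,0]
  ],
  "twist": [
    [0.001,0,0],
    [0,0,0],
    [0,0,0],
    [0,0,0]
  ]
}}

```text
time_s: 9.0
position: [0.5219, -0.0105, 0.062]
tcp_rot: [[0.416, 0.909, 0.002], [0.909, -0.416, -0.001], [0.001, 0.002, -1.0]]
force: [0.5, 0.0, -2.8]
opening: 0.47
```

Run:
```python
from h import *
to(.5213,-.0100,.04,65.4); print(bot.read_state()['moment'])
```

```text
pos [ 0.5219 -0.0105  0.062 ] t 9.0 open 0.46978470958724045 F [ 0.5  0.  -2.8] yaw 65.4 zax [ 2.4e-03 -5.0e-04 -1.0e+00]
slide [array([ 0.2, -0.8, 22. ]), array([ 0.0024, -0.0005, -0.0001])]
[ 0.04850463 -0.06262299  0.00116845]
```

>>> {"method": "carry_out", "body": {
  "grip": [-1,-1,-1,-1,-1],
  "slide": [
    [0,0,4],
    [0,0,4],
    [0,0,4],
    [0,0,4],
    [0,0,0]
  ],
  "twist": [
    [0.002,0,0],
    [0,0,0],
    [0,0,0],
    [0,0,0],
    [0,0,0]
  ]
}}

```text
time_s: 9.5
position: [0.5222, -0.0105, 0.0445]
tcp_rot: [[0.416, 0.909, 0.001], [0.909, -0.416, 0.0], [0.001, 0.0, -1.0]]
force: [-0.5, -0.1, -2.6]
opening: 0.474
```

Run:
```python
from h import *
to(.5213,-.0100,.0255,65.4); print(bot.read_state()['moment'])
```

```text
pos [ 0.5222 -0.0105  0.0445] t 9.5 open 0.47369443261934446 F [-0.5 -0.1 -2.6] yaw 65.4 zax [ 6.e-04  3.e-04 -1.e+00]
slide [array([ 0.1, -1. , 19. ]), array([ 0.0004, -0.0006, -0.    ])]
[-0.04866781 -0.06202279  0.01827108]
```

>>> {"method": "carry_out", "body": {
  "grip": [-1,-1,-1,-1,-1,-1],
  "slide": [
    [0,0,4],
    [0,0,4],
    [0,0,4],
    [0,0,3],
    [0,0,2],
    [0,0,0]
  ],
  "twist": [
    [0,0,0],
    [0,0,0],
    [0,0,0],
    [0,0,0],
    [0,0,0],
    [0,0,0]
  ]
}}

```text
time_s: 10.1
position: [0.5224, -0.0105, 0.0259]
tcp_rot: [[0.416, 0.909, 0.001], [0.909, -0.416, 0.0], [0.001, 0.001, -1.0]]
force: [-0.2, -0.9, -3.0]
opening: 0.473
```

Run:
```python
from h import *
to(.5213,-.0100,.0245,65.4); print(bot.read_state()['moment'])
```

```text
pos [ 0.5224 -0.0105  0.0259] t 10.1 open 0.472637909346173 F [-0.2 -0.9 -3. ] yaw 65.4 zax [ 9.e-04  3.e-04 -1.e+00]
slide [array([ 0. , -1.2,  1.4]), array([ 0.0007, -0.0006, -0.    ])]
[-0.04369749 -0.03115016  0.14487267]
```

One small nudge down until contact, then open partway.

>>> {"method": "carry_out", "body": {
  "grip": [-1,-1,0.5,0.5,0.5,0.5,0.5],
  "slide": [
    [0,0,1],
    [0,0,0.5],
    [0,0,0],
    [0,0,0],
    [0,0,0],
    [0,0,0],
    [0,0,0]
  ],
  "twist": [
    [0,0,0],
    [0,0,0],
    [0,0,0],
    [0,0,0],
    [0,0,0],
    [0,0,0],
    [0,0,0]
  ]
}}

```text
time_s: 10.8
position: [0.5242, -0.0109, 0.026]
tcp_rot: [[0.416, 0.909, 0.005], [0.909, -0.416, -0.001], [0.001, 0.005, -1.0]]
force: [-0.2, 0.1, 0.3]
opening: 0.738
```

Run:
```python
from h import *
to(.5213,-.0100,.15,65.4)
```

```text
pos [ 0.5242 -0.0109  0.026 ] t 10.8 open 0.7375170648686816 F [-0.2  0.1  0.3] yaw 65.4 zax [ 5.3e-03 -8.0e-04 -1.0e+00]
slide [array([  -0.2,   -2.4, -124. ]), array([ 0.0052, -0.0015,  0.    ])]
```

>>> {"method": "carry_out", "body": {
  "grip": [0.5,0.5,0.5,0.5,0.5,0.5],
  "slide": [
    [0,-2,-10],
    [0,0,-20],
    [0,0,-35],
    [0,0,-40],
    [0,0,-40],
    [0,0,0]
  ],
  "twist": [
    [0.005,0,0],
    [0,0,0],
    [0,0,0],
    [0,0,0],
    [0,0,0],
    [0,0,0]
  ]
}}

```text
time_s: 11.4
position: [0.5213, -0.01, 0.1781]
tcp_rot: [[0.416, 0.909, -0.002], [0.909, -0.416, 0.002], [0.001, -0.003, -1.0]]
force: [-0.2, 0.4, 0.7]
opening: 0.752
```

Run:
```python
from h import *
to(.5393,-.2923,.15,18.2)
cap('side','s4.png');cap('wrist','w4.png')
im=cv2.imread('pics/s4.png');a=cv2.resize(im[160:270,220:340],None,fx=5,fy=5,interpolation=cv2.INTER_CUBIC)
cv2.imwrite('pics/s4c.png',a)
```

```text
pos [ 0.5213 -0.01    0.1781] t 11.4 open 0.7517452012107003 F [-0.2  0.4  0.7] yaw 65.4 zax [-0.0025  0.0024 -1.    ]
slide [array([-249.2,  134. ,   27.4]), array([-3.600e-03,  2.000e-04,  8.237e-01])]
```

View pics/s4c.png

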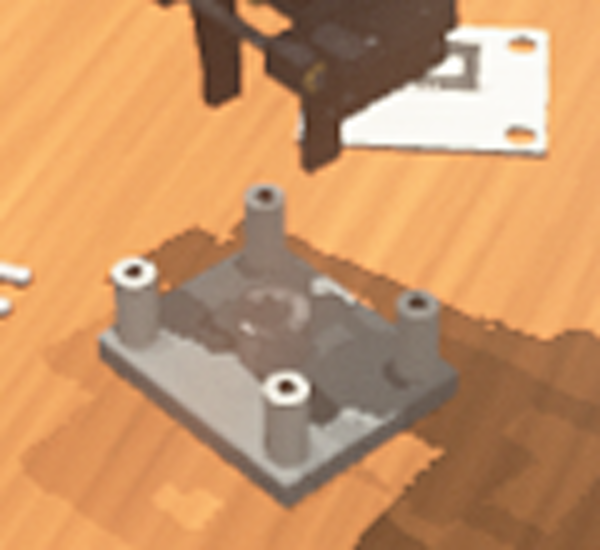

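View pics/w4.png

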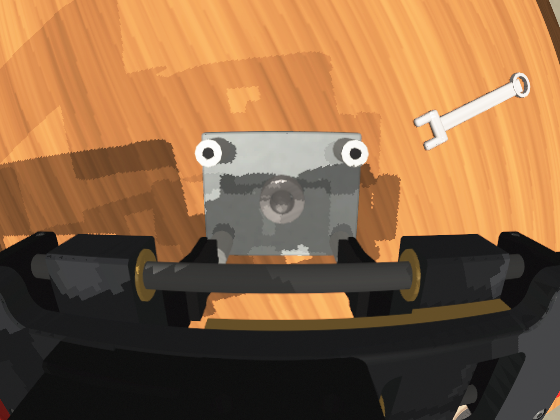

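The ring is seated on the shaft; it appears at (280,202) in the wrist view. Next is the cover.

>>> {"method": "carry_out", "body": {
  "grip": [0.5,0.5,0.5,0.5,0.5,0.5,0.5,0.5,0.5,0.5],
  "slide": [
    [-15,8,0],
    [-30,16,0],
    [-35,19,0],
    [-35,19,0],
    [-35,19,0],
    [-35,19,0],
    [-30,16,0],
    [-20,11,0],
    [-10,5,0],
    [0,0,0]
  ],
  "twist": [
    [0,0,0],
    [0,0,0],
    [0,0,0],
    [0,0,0],
    [0,0,0],
    [0,0,0],
    [0,0,0],
    [0,0,0],
    [0,0,0],
    [0,0,0]
  ]
}}

```text
time_s: 12.5
position: [0.5241, -0.2899, 0.1526]
tcp_rot: [[0.414, 0.909, -0.044], [0.91, -0.413, 0.025], [0.004, -0.05, -0.999]]
force: [0.5, 0.7, -0.1]
opening: 0.752
```

>>> {"method": "carry_out", "body": {
  "grip": [0,0,0,0,0,0,0],
  "slide": [
    [0,0,0],
    [0,0,0],
    [0,0,0],
    [0,0,0],
    [0,0,0],
    [0,0,0],
    [0,0,0]
  ],
  "twist": [
    [0,0,0.14],
    [0,0,0.14],
    [0,0,0.14],
    [0,0,0.14],
    [0,0,0.14],
    [0,0,0.1],
    [0,0,0]
  ]
}}

```text
time_s: 13.2
position: [0.5184, -0.2742, 0.1462]
tcp_rot: [[0.948, 0.312, -0.061], [0.315, -0.948, 0.042], [-0.044, -0.059, -0.997]]
force: [-0.6, 0.2, -1.4]
opening: 0.505
```

Run:
```python
from h import *
to(.5393,-.2923,.15,18.2)
cap('wrist','w5.png');cap('top','t5.png')
```

```text
pos [ 0.5184 -0.2742  0.1462] t 13.2 open 0.5054230965546188 F [-0.6  0.2 -1.4] yaw 18.37 zax [-0.0606  0.042  -0.9973]
slide [array([13.9, 23.5, -5.8]), array([-0.0589,  0.0445,  0.0017])]
```

View pics/w5.png

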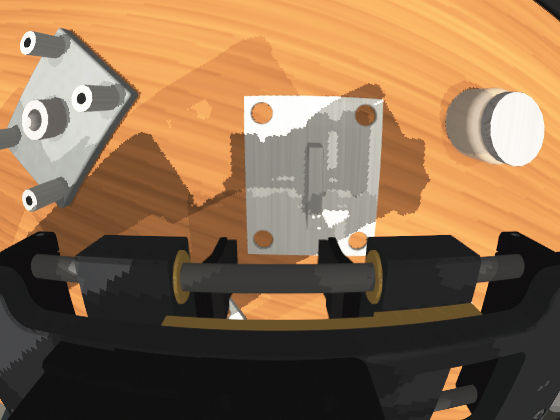

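View pics/t5.png

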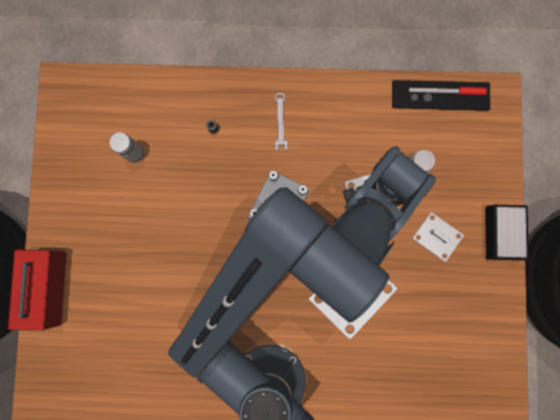

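The wrist view shows the plate with holes at (262,113), (366,116), (263,240) and (357,240), and the ring on the shaft at (42,120). The tool has drifted and tilted, so I'll correct both.

>>> {"method": "carry_out", "body": {
  "grip": [0,0,0,0],
  "slide": [
    [14,23.5,-6],
    [0,0,0],
    [0,0,0],
    [0,0,0]
  ],
  "twist": [
    [-0.059,0.0445,0.002],
    [0,0,0],
    [0,0,0],
    [0,0,0]
  ]
}}

```text
time_s: 13.7
position: [0.5382, -0.2894, 0.1493]
tcp_rot: [[0.947, 0.321, -0.004], [0.321, -0.947, 0.003], [-0.002, -0.004, -1.0]]
force: [0.3, 0.7, -0.6]
opening: 0.501
```

Run:
```python
from h import *
to(.5393,-.2923,.1,18.2)
s=bot.read_state();p,R=s['position'],s['tcp_rot']
c=cap('wrist','w6.png')
im=cv2.imread('pics/w6.png')
cv2.imwrite('pics/w6c.png',cv2.resize(im[80:290,220:420],None,fx=2.8,fy=2.8,interpolation=cv2.INTER_CUBIC))
for h in [[0.5841, -0.2273], [0.6125, -0.3184], [0.495, -0.3574], [0.4654, -0.2663]]: print(wproj(c,p,R,[*h,.005]))
```

```text
pos [ 0.5382 -0.2894  0.1493] t 13.7 open 0.5013297553812198 F [ 0.3  0.7 -0.6] yaw 18.73 zax [-0.0036  0.0033 -1.    ]
slide [array([ 0.2,  3.3, 49.3]), array([-0.0042,  0.0024,  0.0092])]
(np.float64(231.92802052953402), np.float64(131.59308747902622))
(np.float64(332.76642659662883), np.float64(134.27710040869562))
(np.float64(327.38281321470356), np.float64(256.3027000378194))
(np.float64(234.65472631248952), np.float64(255.20290830246256))
```

View pics/w6c.png

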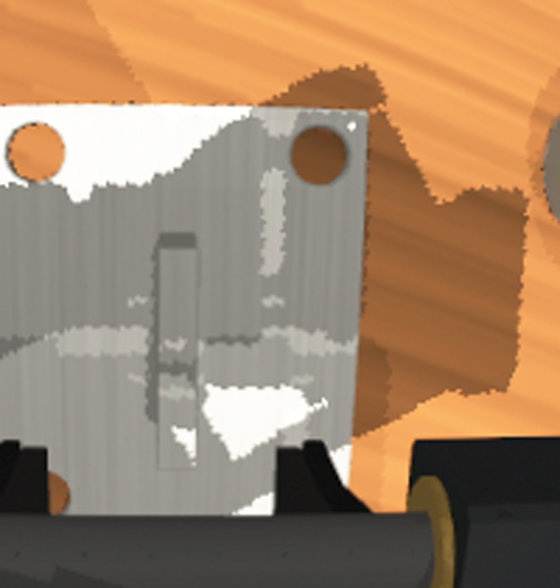

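Observed holes at (233,134) and (334,135) match the prediction to about 1 mm. I'll descend onto the handle.

>>> {"method": "carry_out", "body": {
  "grip": [0,0,0,0,0],
  "slide": [
    [0,3.3,20],
    [0,0,25],
    [0,0,25],
    [0,0,10],
    [0,0,0]
  ],
  "twist": [
    [-0.004,0.0024,0.009],
    [0,0,0],
    [0,0,0],
    [0,0,0],
    [0,0,0]
  ]
}}

```text
time_s: 14.25
position: [0.5383, -0.2915, 0.0677]
tcp_rot: [[0.95, 0.314, -0.002], [0.314, -0.95, 0.001], [-0.001, -0.002, -1.0]]
force: [0.1, -0.5, -0.6]
opening: 0.501
```

Run:
```python
from h import *
to(.5393,-.2923,.0195,18.2)
c=cap('wrist','w7.png')
```

```text
pos [ 0.5383 -0.2915  0.0677] t 14.25 open 0.5006540552986728 F [ 0.1 -0.5 -0.6] yaw 18.28 zax [-0.0016  0.0014 -1.    ]
slide [array([ 0.7,  1.1, 48.2]), array([-0.0019,  0.0011,  0.0014])]
```

View pics/w7.png

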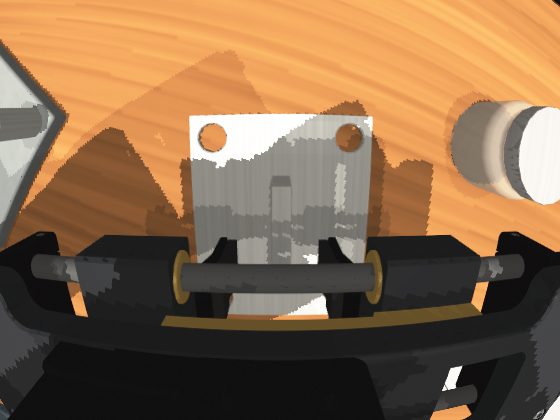

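The handle is centred between the fingers at column 281. I'll go down to grasp height.

>>> {"method": "carry_out", "body": {
  "grip": [0,0,0,0],
  "slide": [
    [0.7,1,15],
    [0,0,18],
    [0,0,12],
    [0,0,0]
  ],
  "twist": [
    [-0.002,0.001,0.0014],
    [0,0,0],
    [0,0,0],
    [0,0,0]
  ]
}}

```text
time_s: 14.7
position: [0.5422, -0.2944, 0.0242]
tcp_rot: [[0.95, 0.312, 0.007], [0.313, -0.95, -0.006], [0.005, 0.007, -1.0]]
force: [-0.5, -0.3, -0.8]
opening: 0.505
```

Run:
```python
from h import *
to(.5393,-.2923,.0195,18.2)
```

```text
pos [ 0.5422 -0.2944  0.0242] t 14.7 open 0.5051713414603499 F [-0.5 -0.3 -0.8] yaw 18.21 zax [ 0.0066 -0.0055 -1.    ]
slide [array([-2.1, -2.9,  4.6]), array([ 0.0073, -0.0046,  0.0002])]
```

>>> {"method": "carry_out", "body": {
  "grip": [0,0,-1,-1,-1,-1,-1,-1,-1],
  "slide": [
    [-2.5,-2.9,4.5],
    [0,0,0],
    [0,0,0],
    [0,0,0],
    [0,0,0],
    [0,0,0],
    [0,0,0],
    [0,0,0],
    [0,0,0]
  ],
  "twist": [
    [0.007,-0.0045,0],
    [0,0,0],
    [0,0,0],
    [0,0,0],
    [0,0,0],
    [0,0,0],
    [0,0,0],
    [0,0,0],
    [0,0,0]
  ]
}}

```text
time_s: 15.6
position: [0.5402, -0.2934, 0.0218]
tcp_rot: [[0.95, 0.313, 0.003], [0.313, -0.95, -0.003], [0.002, 0.004, -1.0]]
force: [-0.4, -0.9, -1.3]
opening: 0.132
```

Run:
```python
from h import *
to(.5393,-.2923,.12,18.2)
```

```text
pos [ 0.5402 -0.2934  0.0218] t 15.6 open 0.1324883846837261 F [-0.4 -0.9 -1.3] yaw 18.22 zax [ 0.0034 -0.0029 -1.    ]
slide [array([ -0.3,  -1. , -98.2]), array([ 0.0038, -0.0023,  0.0003])]
```

The handle is gripped: the opening is 11.5 mm. I'll lift.

>>> {"method": "carry_out", "body": {
  "grip": [-1,-1,-1,-1,-1,-1],
  "slide": [
    [0,0,-10],
    [0,0,-25],
    [0,0,-35],
    [0,0,-35],
    [0,0,-25],
    [0,0,0]
  ],
  "twist": [
    [0,0,0],
    [0,0,0],
    [0,0,0],
    [0,0,0],
    [0,0,0],
    [0,0,0]
  ]
}}

```text
time_s: 16.2
position: [0.5367, -0.2907, 0.1539]
tcp_rot: [[0.95, 0.312, -0.006], [0.313, -0.95, 0.004], [-0.004, -0.006, -1.0]]
force: [1.0, -0.9, -3.7]
opening: 0.136
```

Run:
```python
from h import *
to(.5213,-.0100,.15,18.2)
cap('side','s8.png');cap('wrist','w8.png')
```

```text
pos [ 0.5367 -0.2907  0.1539] t 16.2 open 0.13591247221446653 F [ 1.  -0.9 -3.7] yaw 18.21 zax [-0.0056  0.0044 -1.    ]
slide [array([  73.1, -271.4,    5.2]), array([-0.0059,  0.0039,  0.0002])]
```

View pics/s8.png

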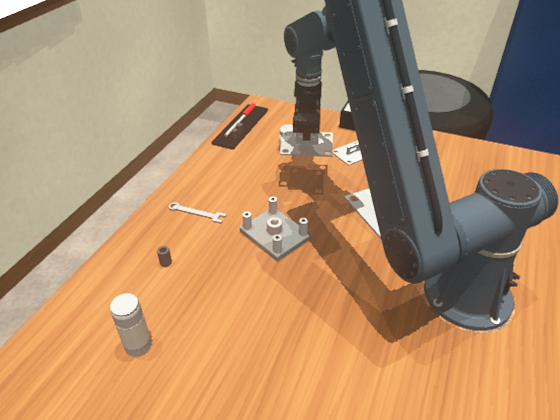

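View pics/w8.png

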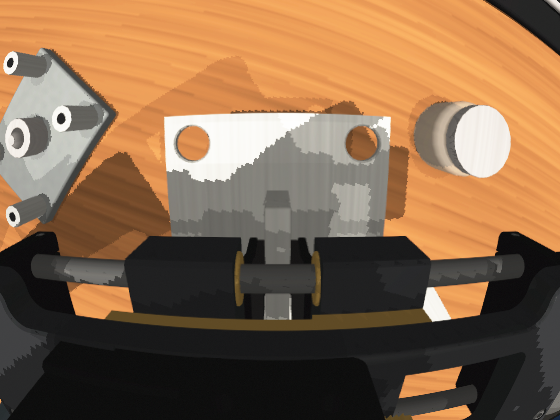

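>>> {"method": "carry_out", "body": {
  "grip": [-1,-1,-1,-1,-1,-1,-1,-1,-1],
  "slide": [
    [0,0,-4],
    [0,0,-4],
    [0,0,0],
    [0,0,0],
    [0,0,0],
    [0,0,0],
    [0,0,0],
    [0,0,0],
    [0,0,0]
  ],
  "twist": [
    [-0.006,0.004,0.05],
    [0,0,0.1],
    [0,0,0.12],
    [0,0,0.12],
    [0,0,0.12],
    [0,0,0.12],
    [0,0,0.08],
    [0,0,0.04],
    [0,0,0]
  ]
}}

```text
time_s: 17.2
position: [0.5213, -0.2788, 0.1353]
tcp_rot: [[0.893, -0.448, -0.042], [-0.447, -0.894, 0.033], [-0.052, -0.011, -0.999]]
force: [-0.4, -0.6, -3.8]
opening: 0.129
```

Run:
```python
from h import *
to(.5213,-.0100,.15,-24.6)
```

```text
pos [ 0.5213 -0.2788  0.1353] t 17.2 open 0.12946956515197278 F [-0.4 -0.6 -3.8] yaw -26.57 zax [-0.0417  0.0331 -0.9986]
slide [array([-120.8, -240.5,   -5.8]), array([-0.0119,  0.0519, -0.0347])]
```

>>> {"method": "carry_out", "body": {
  "grip": [-1,-1,-1],
  "slide": [
    [0,0,-15],
    [0,0,-5],
    [0,0,0]
  ],
  "twist": [
    [-0.012,0.052,-0.035],
    [0,0,0],
    [0,0,0]
  ]
}}

```text
time_s: 17.5
position: [0.519, -0.2772, 0.1501]
tcp_rot: [[0.91, -0.414, -0.008], [-0.414, -0.91, 0.007], [-0.01, -0.003, -1.0]]
force: [0.8, -0.1, -3.6]
opening: 0.136
```

Run:
```python
from h import *
to(.5213,-.0100,.15,-24.6)
```

```text
pos [ 0.519  -0.2772  0.1501] t 17.5 open 0.1361521614323205 F [ 0.8 -0.1 -3.6] yaw -24.44 zax [-0.0084  0.0066 -0.9999]
slide [array([-108.4, -244.3,    1.9]), array([-0.0025,  0.0104,  0.0027])]
```

>>> {"method": "carry_out", "body": {
  "grip": [-1,-1,-1,-1,-1,-1,-1,-1,-1,-1,-1,-1],
  "slide": [
    [-5,-11,-3],
    [-9,-20,0],
    [-11,-25,0],
    [-12,-27,0],
    [-12,-27,0],
    [-12,-27,0],
    [-12,-27,0],
    [-12,-27,0],
    [-10,-22,0],
    [-8,-18,0],
    [-5,-11,0],
    [0,0,0]
  ],
  "twist": [
    [-0.0025,0.01,0.003],
    [0,0,0],
    [0,0,0],
    [0,0,0],
    [0,0,0],
    [0,0,0],
    [0,0,0],
    [0,0,0],
    [0,0,0],
    [0,0,0],
    [0,0,0],
    [0,0,0]
  ]
}}

```text
time_s: 18.7
position: [0.5186, 0.0052, 0.1501]
tcp_rot: [[0.907, -0.421, -0.008], [-0.421, -0.907, 0.006], [-0.01, -0.002, -1.0]]
force: [-0.5, -0.5, -4.6]
opening: 0.135
```

Run:
```python
from h import *
to(.5213,-.0100,.13,-24.6)
```

```text
pos [0.5186 0.0052 0.1501] t 18.7 open 0.13467693485200427 F [-0.5 -0.5 -4.6] yaw -24.88 zax [-0.0079  0.0063 -0.9999]
slide [array([ 9.1, 12.7, 20. ]), array([-0.0024,  0.0098, -0.0049])]
```

>>> {"method": "carry_out", "body": {
  "grip": [-1,-1,-1,-1],
  "slide": [
    [9,12.5,5],
    [0,0,10],
    [0,0,5],
    [0,0,0]
  ],
  "twist": [
    [-0.002,0.01,-0.005],
    [0,0,0],
    [0,0,0],
    [0,0,0]
  ]
}}

```text
time_s: 19.1
position: [0.5221, -0.0138, 0.128]
tcp_rot: [[0.908, -0.418, 0.001], [-0.418, -0.908, -0.002], [0.002, 0.001, -1.0]]
force: [-0.5, 0.9, -3.2]
opening: 0.137
```

Run:
```python
from h import *
to(.5213,-.0100,.105,-24.6)
cap('wrist','w9.png');cap('top','t9.png');cap('side','s9.png')
a=cv2.imread('pics/t9.png')[150:250,230:330]
cv2.imwrite('pics/t9c.png',cv2.resize(a,None,fx=6,fy=6,interpolation=cv2.INTER_CUBIC))
a=cv2.imread('pics/s9.png')[170:270,220:340]
cv2.imwrite('pics/s9c.png',cv2.resize(a,None,fx=6,fy=6,interpolation=cv2.INTER_CUBIC))
```

```text
pos [ 0.5221 -0.0138  0.128 ] t 19.1 open 0.1368868553089641 F [-0.5  0.9 -3.2] yaw -24.71 zax [ 0.0014 -0.0016 -1.    ]
slide [array([-2.4, -3.2, 23. ]), array([ 0.0009, -0.002 , -0.0019])]
```

View pics/w9.png

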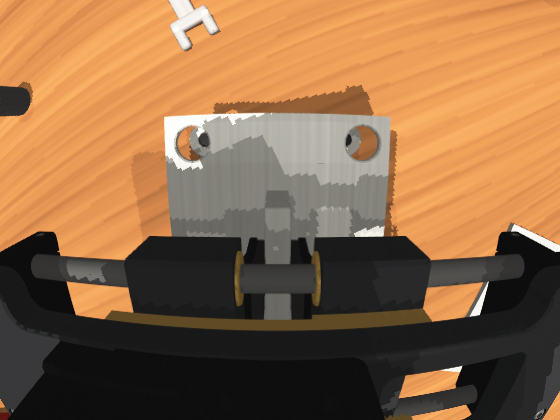

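View pics/t9c.png

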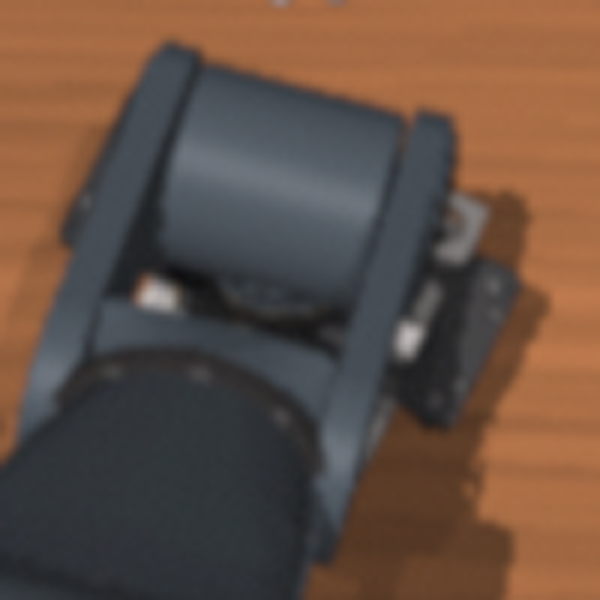

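View pics/s9c.png

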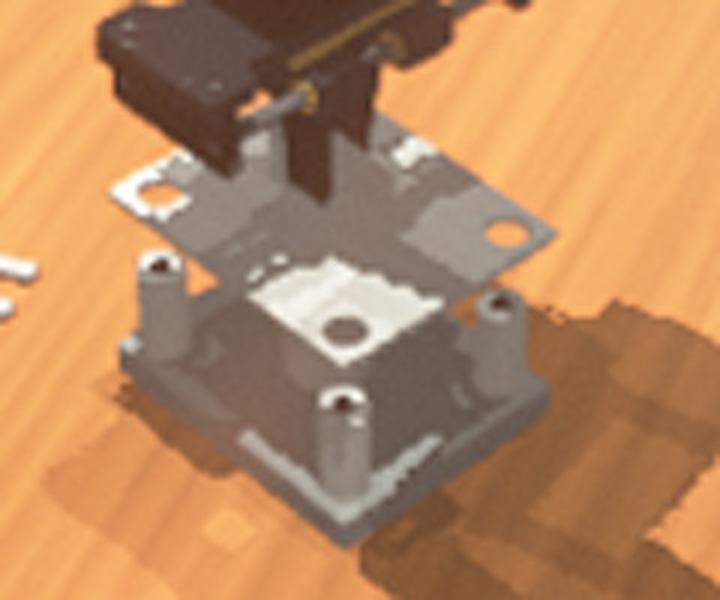

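In the wrist view, the threads are visible through the plate's two front holes at (200,140) and (350,141). The side view shows the plate level above the pillars. I'll lower it to the target height.

>>> {"method": "carry_out", "body": {
  "grip": [-1,-1,-1,-1,-1],
  "slide": [
    [-2,-3,5],
    [0,0,7],
    [0,0,6],
    [0,0,2],
    [0,0,0]
  ],
  "twist": [
    [0.001,-0.002,-0.002],
    [0,0,0],
    [0,0,0],
    [0,0,0],
    [0,0,0]
  ]
}}

```text
time_s: 19.75
position: [0.5223, -0.0093, 0.1075]
tcp_rot: [[0.91, -0.415, 0.002], [-0.415, -0.91, -0.0], [0.002, -0.001, -1.0]]
force: [-0.2, -0.1, -3.8]
opening: 0.138
```

Run:
```python
from h import *
to(.5213,-.0100,.105,-24.6)
s=bot.read_state();p,R=s['position'],s['tcp_rot'];print(p,R)
cap('wrist','w10.png');cap('side','s10.png')
a=cv2.imread('pics/w10.png')[100:250,150:410]
cv2.imwrite('pics/w10c.png',cv2.resize(a,None,fx=3,fy=3,interpolation=cv2.INTER_CUBIC))
a=cv2.imread('pics/s10.png')[170:270,220:340]
cv2.imwrite('pics/s10c.png',cv2.resize(a,None,fx=6,fy=6,interpolation=cv2.INTER_CUBIC))
```

```text
pos [ 0.5223 -0.0093  0.1075] t 19.75 open 0.13792031891452824 F [-0.2 -0.1 -3.8] yaw -24.52 zax [ 0.0023 -0.     -1.    ]
slide [array([-0.6,  1.1,  2.5]), array([-0.0009, -0.0021,  0.0014])]
[ 0.52232478 -0.00930682  0.10753275] [[ 9.09809240e-01 -4.15020411e-01  2.28134865e-03]
 [-4.15021486e-01 -9.09811610e-01 -2.21075613e-06]
 [ 2.07651500e-03 -9.44797343e-04 -9.99997398e-01]]
```

View pics/w10c.png

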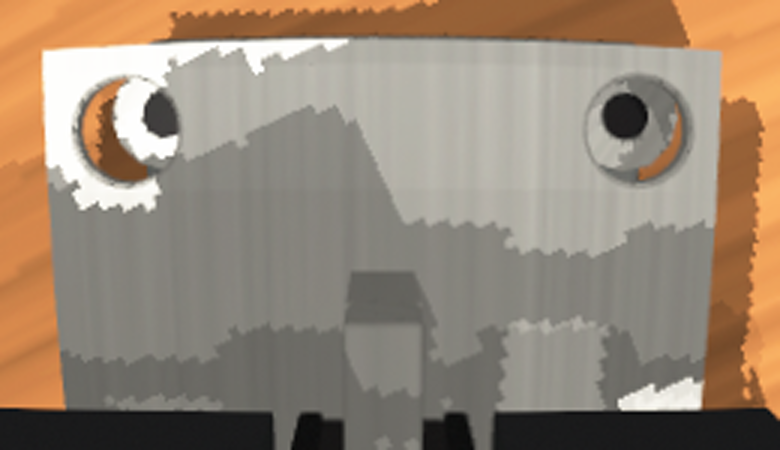

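View pics/s10c.png

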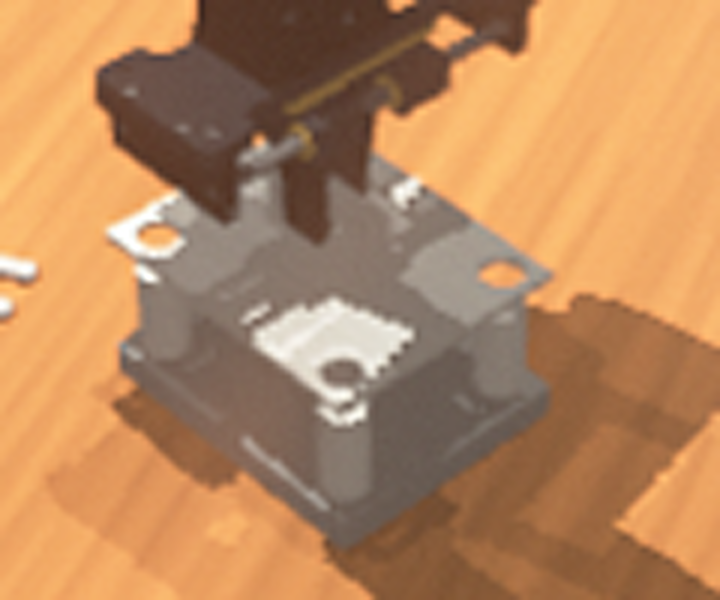

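Run:
```python
from h import *
c=load('w10');p=np.array([.52232478,-.00930682,.10753275])
R=np.array([[ 9.09809240e-01,-4.15020411e-01,2.28134865e-03],[-4.15021486e-01,-9.09811610e-01,-2.21075613e-06],[ 2.07651500e-03,-9.44797343e-04,-9.99997398e-01]])
cv=lambda u,v:(150+(u+.5)/3-.5,100+(v+.5)/3-.5)
for zp in(.0888,.0908,.0928):
  H=[wray(c,p,R,*cv(*q),zp) for q in((128,130),(638,130))]
  print('top z',zp,'sep',np.linalg.norm(H[0]-H[1]),[(R.T@(h-p)*1000).round(1) for h in H])
for zt in (.066,.068,.070):
  T=[wray(c,p,R,*cv(*q),zt) for q in((165,113),(626,116))]
  print('thr',zt,np.linalg.norm(T[0]-T[1]),[(R.T@(h-p)*1000).round(1) for h in T])
```

```text
top z 0.0888 sep 0.0970813886582496 [array([ 59.6, -48.9,  18.9]), array([59.6, 48.1, 18.8])]
top z 0.0908 sep 0.09601809722691822 [array([ 59.7, -48.4,  16.9]), array([59.7, 47.6, 16.8])]
top z 0.0928 sep 0.0949548057955868 [array([ 59.8, -47.9,  14.9]), array([59.8, 47.1, 14.8])]
thr 0.066 0.09814106665540047 [array([ 61.9, -46.7,  41.7]), array([61.4, 51.5, 41.6])]
thr 0.068 0.09718548264848789 [array([ 61.9, -46.2,  39.7]), array([61.5, 50.9, 39.6])]
thr 0.07 0.0962298986415754 [array([ 62. , -45.8,  37.7]), array([61.5, 50.4, 37.6])]
```

Hole spacing checks out at 96.0 mm and the gap is about 16 mm. The plate needs a shift of about (+2, +2.6) mm in the tool frame.

>>> {"method": "carry_out", "body": {
  "grip": [-1,-1,-1,-1],
  "slide": [
    [2,2.6,1],
    [0,0,0],
    [0,0,0],
    [0,0,0]
  ],
  "twist": [
    [-0.001,-0.002,0.001],
    [0,0,0],
    [0,0,0],
    [0,0,0]
  ]
}}

```text
time_s: 20.25
position: [0.5241, -0.0131, 0.1075]
tcp_rot: [[0.909, -0.416, 0.002], [-0.416, -0.909, -0.001], [0.002, -0.0, -1.0]]
force: [-1.3, -0.5, -3.7]
opening: 0.134
```

Run:
```python
from h import *
to(.5230,-.0125,.1065,-24.6)
s=bot.read_state();p,R=s['position'],s['tcp_rot'];np.savez('pics/p11',p=p,R=R)
cap('wrist','w11.png');cap('side','s11.png')
a=cv2.imread('pics/w11.png')[110:175,170:390]
cv2.imwrite('pics/w11c.png',cv2.resize(a,None,fx=3.6,fy=3.6,interpolation=cv2.INTER_CUBIC))
a=cv2.imread('pics/s11.png')[170:270,220:340]
cv2.imwrite('pics/s11c.png',cv2.resize(a,None,fx=6,fy=6,interpolation=cv2.INTER_CUBIC))
```

```text
pos [ 0.5241 -0.0131  0.1075] t 20.25 open 0.1343188726390406 F [-1.3 -0.5 -3.7] yaw -24.59 zax [ 2.2e-03 -7.0e-04 -1.0e+00]
slide [array([-1.2, -0.1,  1. ]), array([-0.0003, -0.0023,  0.0002])]
```

View pics/w11c.png

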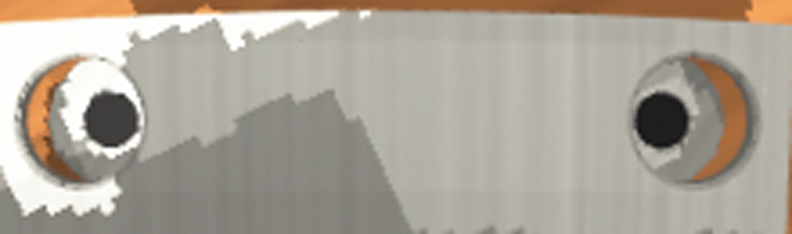

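View pics/s11c.png

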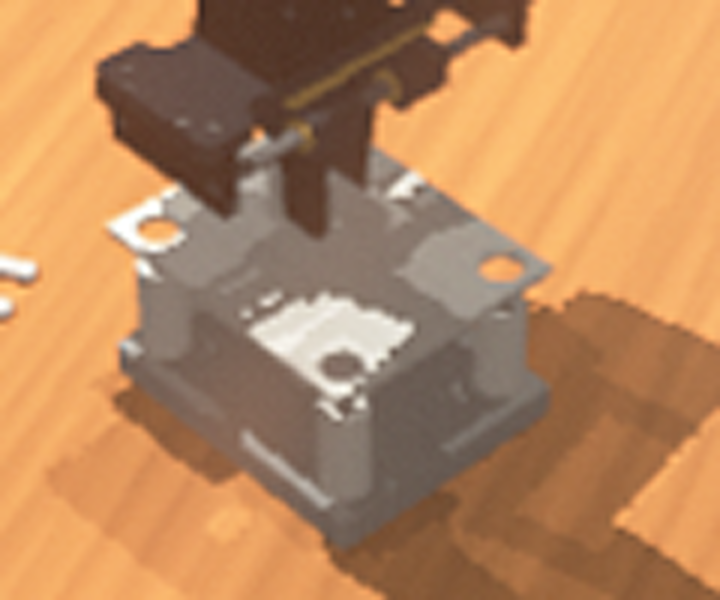

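Run:
```python
from h import *
c=load('w11');z=np.load('pics/p11.npz');p,R=z['p'],z['R']
cv=lambda u,v:(170+(u+.5)/3.6-.5,110+(v+.5)/3.6-.5)
H=np.array([R.T@(wray(c,p,R,*cv(*q),.0907)-p)*1000 for q in((81,120),(696,119.5))])
for zt in(.068,.070):
  T=np.array([R.T@(wray(c,p,R,*cv(*q),zt)-p)*1000 for q in((112,119),(661,121))])
  print(zt,H.round(1).tolist(),T.round(1).tolist(),(T-H).round(1).tolist(),np.linalg.norm(T[0]-T[1]))
g=cv2.cvtColor(cv2.imread('pics/w11.png'),cv2.COLOR_BGR2GRAY)
for x0,x1 in((190,212),(345,362)):
  m=(g[130:155,x0:x1]<75); v,u=np.nonzero(m); print(u.mean()+x0,v.mean()+130,m.sum())
# side-camera check of front rear holes
cs=load('s11');W=world(cs); print(W[226,275],W[230,285])
```

```text
0.068 [[59.7, -48.5, 16.9], [59.8, 48.0, 16.9]] [[58.6, -48.9, 39.6], [58.2, 47.7, 39.6]] [[-1.1, -0.3, 22.7], [-1.6, -0.3, 22.7]] 96.55682779828494
0.07 [[59.7, -48.5, 16.9], [59.8, 48.0, 16.9]] [[58.7, -48.4, 37.6], [58.3, 47.2, 37.6]] [[-1.0, 0.1, 20.7], [-1.5, -0.8, 20.7]] 95.60722265579038
200.29559748427673 142.83647798742138 159
353.31609195402297 143.09195402298852 174
[0.49730022 0.04371575 0.0916918 ] [0.46721591 0.04882754 0.09282682]
```

Remaining offset is about (-1.2, -0.3) mm, already within 5 mm. I'll make one small centring move and let it settle.

>>> {"method": "carry_out", "body": {
  "grip": [-1,-1,-1,-1,-1],
  "slide": [
    [-1,-0.2,1],
    [0,0,0],
    [0,0,0],
    [0,0,0],
    [0,0,0]
  ],
  "twist": [
    [0,-0.002,0],
    [0,0,0],
    [0,0,0],
    [0,0,0],
    [0,0,0]
  ]
}}

```text
time_s: 20.85
position: [0.5229, -0.0123, 0.1064]
tcp_rot: [[0.909, -0.416, 0.0], [-0.416, -0.909, 0.0], [-0.0, -0.0, -1.0]]
force: [-0.4, 0.2, -4.0]
opening: 0.134
```

Run:
```python
from h import *
to(.5230,-.0125,.1065,-24.6)
s=bot.read_state();p,R=s['position'],s['tcp_rot'];print(s['qvel'].round(2))
c=cap('wrist','w12.png');cap('top','t12.png');cs=cap('side','s12.png')
a=cv2.imread('pics/w12.png')[110:175,170:390]
cv2.imwrite('pics/w12c.png',cv2.resize(a,None,fx=3.6,fy=3.6,interpolation=cv2.INTER_CUBIC))
W=world(cs);print(W[218:234,272:282].reshape(-1,3)[::17].round(4)); to(.523,-.0125,.1065,-24.6)
# project side: predicted thread & hole centres
H=np.array([-.0023,-.0004])
def px(P):
    q=np.array(cs['rotation']).T@(np.array(P)-cs['position']); return (cs['cx']+cs['fx']*q[0]/-q[2]-220)*6+3,(cs['cy']-cs['fy']*q[1]/-q[2]-170)*6+3
im=cv2.resize(cv2.imread('pics/s12.png')[170:270,220:340],None,fx=6,fy=6,interpolation=cv2.INTER_CUBIC)
for sx in(-1,1):
  for sy in(-1,1):
    q=R@np.array([H[0]+sx*.062,H[1]+sy*.048,0])+p
    for a in np.linspace(0,6.28,40):
      u,v=px([q[0]+.01*np.cos(a),q[1]+.01*np.sin(a),p[2]-.0168]); cv2.circle(im,(int(u),int(v)),1,(0,0,255),-1)
cv2.imwrite('pics/s12c.png',im)
```

```text
pos [ 0.5229 -0.0123  0.1064] t 20.85 open 0.13443765002498648 F [-0.4  0.2 -4. ] yaw -24.58 zax [ 0.e+00  3.e-04 -1.e+00]
slide [array([ 0.1,  0.2, -0.1]), array([-0.0003,  0.0001,  0.0004])]
[ 0.05  0.02 -0.06  0.08  0.01  0.03]
[[0.5166 0.0189 0.0923]
 [0.4985 0.0143 0.0912]
 [0.5026 0.0247 0.0913]
 [0.5085 0.031  0.0875]
 [0.4895 0.0289 0.0888]
 [0.4943 0.0377 0.0876]
 [0.4986 0.0474 0.0874]
 [0.4793 0.0465 0.09  ]
 [0.5066 0.0028 0.0347]
 [0.5141 0.0063 0.0275]]
pos [ 0.523  -0.0123  0.1064] t 21.0 open 0.1339147246335088 F [ 0.5  0.1 -3.2] yaw -24.58 zax [ 0.e+00  3.e-04 -1.e+00]
slide [array([ 0.1,  0.2, -0.1]), array([-0.0003,  0.0001,  0.0003])]
```

View pics/w12c.png

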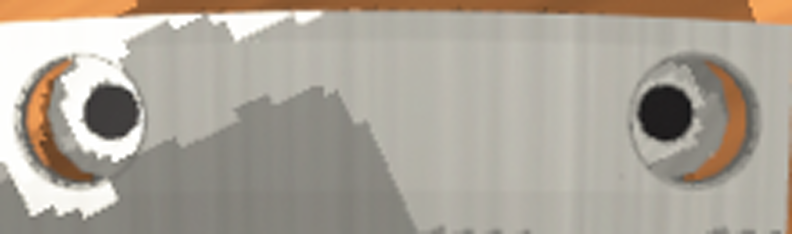

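View pics/s12c.png

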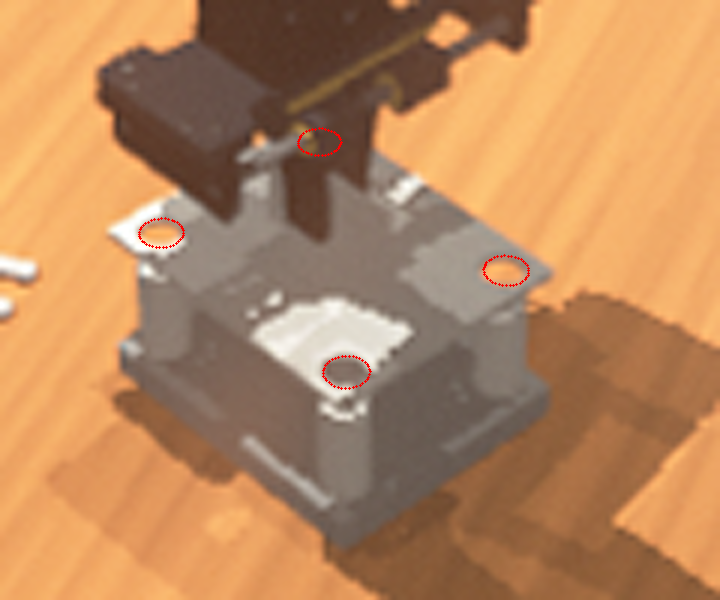

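Run:
```python
from h import *
W=world(load('s8'))
q=W[218:234,264:284].reshape(-1,3); m=(np.hypot(q[:,0]-.522,q[:,1]+.0103)<.02)&(q[:,2]>.03); print('ring top z',np.sort(q[m][:,2])[-25:].round(3))
q=W[200:250,235:315].reshape(-1,3); m=(q[:,2]>.01)&(q[:,2]<.028);print('plate',np.median(q[m][:,2]))
bot.hand_in()
```

```text
ring top z [0.055 0.055 0.056 0.056 0.056 0.056 0.056 0.057 0.057 0.058 0.059 0.06
 0.06  0.06  0.06  0.06  0.061 0.061 0.061 0.061 0.061 0.062 0.063 0.065
 0.065]
plate 0.019589155243615264
the job is handed in; nothing more can be done
```

I slid the spacer ring over the shaft, let it go on the base plate, then picked up the middle-sized cover by its handle. I handed the job in at about 21 s with the cover held over the pillars. `hand_in` gives no verdict, so these are my own last checks.

**Spacer:** It went down the shaft without pressing on it. At release its underside was about 1 mm above the base plate by the arm's readings, so it should have dropped the rest. Later pictures show it upright around the shaft with the fingers clear. My depth check of its top just before hand-in was inconclusive. The readings were noisy and included the shaft tip, so "fully down" rests on the arm's height at release and the pictures.

**Cover:**
- **Choice of plate:** its hole spacing measured 124 × 95.5 mm, against 124 × 96 mm needed.
- **Grip and level:** the jaws stood at about 11.7 mm on the 12 mm bar. The tool was vertical to under 0.001 rad and nearly still.
- **Height:** the underside is about 15–17 mm above the pillar tops. The cameras disagree by about 2 mm in height.
- **Alignment:** through the two holes the wrist camera can see, hole and thread centres agree to about 0.5 mm. The other two threads were hidden. I checked their side only by comparing predicted hole positions with the side view: one fits, and the other is behind the gripper.

I steered clear of the wrench, spray can, socket and jar; none of the pictures show them moved, but I did not measure them again.

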